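# Tip the vials from a loose-lidded sample tin into the tray

### The job

Pinch the sample tin's bridge and the loose blue lid's rear rib together so that the fingers hold the lid shut, carry the tin from the sloping stand, set it upright on the green mat and let go. There, push the lid back all the way until its front rib meets the bridge; then take up the tin with the lid held open and tip all three vials over its nose into the white tray. Stand the empty tin, lid still on it, back upright on the mat, leaving the other labware where it is.

Things in the scene. Friction and masses are not known exactly. Their poses are not given: they have to be found in the camera images.
- tin_center (a point): Sample tin: aluminium box 150 x 80 mm, 52 high, orange bridge over its middle to 96 mm. Point: mid-tin, 48 mm above the underside. z up out of the tin, y across, -x to the NOSE (pouring end). Starts nose-down, leaning 24 degrees on the stand. With lid and vials about 0.8 kg (0.6 to 1). Grips the mat: sliding the lid does not shift it.
- tin_bridge (a point): Orange bridge tab fixed to the tin, the tin's handle: upright plate 10 mm thick in x, 40 wide in y, its top 96 mm above the tin's underside; below 60 mm a bar as thick and 80 wide spans the lid. Point: mid-plate, 76 mm above the underside; axes as the tin. 46 mm of clear space to the front rib (lid shut) or to the rear rib (lid open).
- tin_nose (a point): Middle of the tin's pouring edge: 75 mm to -x of the tin's middle, 40 mm above its underside; axes as the tin. Inside, a 28 degree chute rises from mid-floor to this edge. Lid open, tin tipped nose-down about 45 degrees: the vials roll out over this edge within 2 s (not below about 30 degrees). The tin's square lower nose corner is 40 mm below, in its -z.
- lid_center (a point): Loose blue lid, 0.1 kg: plate 150 x 70 x 4 mm, top 48 mm above the tin's underside, between low cheeks, under the bridge; slides only along the tin's x, by about 1 N. Point: lid's middle, 28 mm above its lower face; axes as the tin. Its x in the tin: 0 shut, +46 mm fully open (rear overhangs). Friction and the ribs alone hold it: tipped nose-down unheld, it slides shut.
- lid_rear_rib (a point): Lid's rear rib: upright blue plate 8 mm thick in x, 40 wide in y, top level with the bridge tab. Point: mid-rib, 76 mm above the tin's underside; axes as the tin. Lid shut: the rib touches the bridge's rear (+x) face, both can be pinched together, 18 mm thick. Lid open: 46 mm behind the bridge.
- lid_front_rib (a point): Lid's front rib, the same size and height as the rear rib. Point: mid-rib, 76 mm above the tin's underside; axes as the tin. Lid shut: 46 mm clear in front (-x) of the bridge. Pushed to +x, it meets the bridge's front face: lid fully open, and rib and bridge can be pinched together, 18 mm thick.
- vial1_center (a point): A sealed plastic sample vial, a yellow cylinder 60 mm long, 15 mm in diameter, with a red cap, 20 g; its centre, y along its length. Starts inside the tin, lying across it; rolls easily.
- vial2_center (a point): Second vial, the same, starts inside the tin.
- vial3_center (a point): Third vial, the same, starts inside the tin.
- stand: Fixed grey sloping stand, 176 x 100 mm plate sloping down by 24 degrees towards its own -x (roughly towards the robot), with a 16 mm high lip along the low edge against which the tin's nose rests. Origin on the bench under its middle, z up; the tin's underside centre rests 52 mm above it.
- mat: Fixed flat green mat, 190 (x) x 140 (y) x 3 mm thick; origin at the centre of its underside on the bench, z up.
- tray: Fixed white open tray, 170 (x) x 200 (y) x 36 mm high, walls and floor 5 mm; origin at the centre of its underside on the bench, z up.
- flask_a_center (a point): Bystander: culture flask lying flat, pinkish box 72 x 50 x 26 mm with a green cap 26 mm beyond its +x end; its centre.
- flask_b_center (a point): Bystander: a second culture flask, the same.
- bottle: Bystander: amber bottle, 60 mm across, 130 mm high; origin under its centre.
- dishes: Bystander: stack of round culture dishes, 90 mm across, 58 mm high; origin under its centre.
- tipbox: Bystander: grey box with a violet top, 85 x 120 x 62 mm high; origin under its centre.
There are look-alikes about, which are no part of the job. What is shaped like the part that bears tin_center but yellow is not meant.

How it is judged:
On the way, in this order (a step that is already met when the one before it is completed fails the run):
1. the tin is off the stand and carried with the fingers on the lid, which is shut (within 8 mm) (horizontal distance between tin_center and stand above 0.1 m and contact force between the fingers and lid above 1 N and contact force between the fingers and tin above 1 N and x of lid_center in the frame of tin_center below 0.008 m and contact force between tin and stand below 0.01 N), for 0.2 s.
2. the tin stands upright on the mat, lid still shut, let go (x of tin_center in the frame of mat between -0.06 and 0.06 m and y of tin_center in the frame of mat between -0.045 and 0.045 m and z of tin_center in the frame of mat below 0.055 m and angle between tin_center's own z axis and vertical below 0.08 rad and z of lid_center in the frame of tin_center between 0.018 and 0.032 m and x of lid_center in the frame of tin_center below 0.008 m and contact force between the fingers and tin below 0.05 N and contact force between the fingers and lid below 0.05 N), for 0.2 s.
3. on the mat, the lid is slid open to its stop (at least 40 of 46 mm) (x of tin_center in the frame of mat between -0.06 and 0.06 m and y of tin_center in the frame of mat between -0.045 and 0.045 m and z of tin_center in the frame of mat below 0.055 m and angle between tin_center's own z axis and vertical below 0.08 rad and z of lid_center in the frame of tin_center between 0.018 and 0.032 m and x of lid_center in the frame of tin_center above 0.04 m), for 0.2 s.
4. the tin is tipped more than 25 degrees over the tray, the fingers holding the lid open, and all three vials have rolled into the tray (x of vial1_center in the frame of tray between -0.082 and 0.082 m and y of vial1_center in the frame of tray between -0.097 and 0.097 m and z of each of vial1_center, vial2_center, vial3_center in the frame of tray below 0.034 m and x of vial2_center in the frame of tray between -0.082 and 0.082 m and y of vial2_center in the frame of tray between -0.097 and 0.097 m and x of vial3_center in the frame of tray between -0.082 and 0.082 m and y of vial3_center in the frame of tray between -0.097 and 0.097 m and angle between tin_center's own z axis and vertical above 0.44 rad and contact force between the fingers and lid above 1 N and contact force between the fingers and tin above 1 N and x of lid_center in the frame of tin_center above 0.036 m), for 0.1 s.
At the end, for the whole second after the job is handed in: All three vials lie in the tray (inside its walls, centres below its rim); the tin stands upright (within 4.5 degrees) on the mat, its centre within 60 mm lengthwise and 45 mm crosswise of the mat's centre; the lid is still on the tin, open or shut (x of vial1_center in the frame of tray between -0.082 and 0.082 m and y of vial1_center in the frame of tray between -0.097 and 0.097 m and z of each of vial1_center, vial2_center, vial3_center in the frame of tray below 0.034 m and x of vial2_center in the frame of tray between -0.082 and 0.082 m and y of vial2_center in the frame of tray between -0.097 and 0.097 m and x of vial3_center in the frame of tray between -0.082 and 0.082 m and y of vial3_center in the frame of tray between -0.097 and 0.097 m and x of tin_center in the frame of mat between -0.06 and 0.06 m and y of tin_center in the frame of mat between -0.045 and 0.045 m and z of tin_center in the frame of mat below 0.055 m and angle between tin_center's own z axis and vertical below 0.08 rad and z of lid_center in the frame of tin_center between 0.018 and 0.032 m); the robot touches nothing.
It fails at once if the lid opens more than 15 mm while the tin is at or near the stand (x of lid_center in the frame of tin_center above 0.015 m and horizontal distance between tin_center and stand below 0.14 m).
It fails at once if one of the other pieces of labware is moved more than 30 mm (distance of any of flask_a_center, flask_b_center, bottle, dishes, tipbox from where it was at the start of the episode above 0.03 m).
It also fails if it takes over 66 s, if anything falls off the work surface, if the arm or the gripper's body presses on something with over 40 N, if the wrist force passes 120 N, or if a joint passes its speed limit or range.

### The arm

A 6-joint arm with a two-finger parallel gripper is mounted at the origin on the work surface. World frame = base frame: x ahead of the robot, y to its left, z up, the work surface at z = 0. Lengths are in m, angles in rad, forces in N, time in s.
With the tool pointing down it reaches from about 0.275 to 0.775 m from the base axis. Payload 14.6 kg.
Tool frame: the origin (TCP) lies at the very end of the fingers, on their centre line; the grasp point (between the pads) lies 19 mm behind it (arm.tcp_to_grasp is the distance from the TCP to the grasp point, in m); z points along the fingers, y is the line along which they close (so a half turn about z gives the same grasp; the last joint's range is limited). The gripper opens to 85 mm and grips with 20 to 120 N. Pads are 22 mm wide; open, the fingers measure 114 mm over their backs; the gripper's body (76 mm by 85 mm) begins 54 mm behind the grasp point. The pads swing forward as they close: fully open they stand 13 mm farther back than shut.
Start: joints at [-1.462, 0.263, -0.048, 1.259, 0, 1.415], TCP at [0.137, -0.507, 0.231] pointing down, gripper open.
Joint ranges: [-2.65, 2.65], [-0.89, 1.7], [-1.18, 1.37], [-2.13, 2.11], [-1.35, 1.29], [-3.14, 3.14]. Speed limits (rad/s): [1.89, 1.89, 2.57, 2.79, 3.14, 3.14].

### API

Orientations are given as a unit quaternion [w, x, y, z].
In Python, from station import arm, viewer, order gives the robot as it stands.
- The arm moves only by the tool send_rows, never from a script. Its argument "commands" is a list of rows, each a list of 7 numbers: the turn, a rotation vector about the tool's x, y, z in degrees, then the shift along the tool's x, y, z in mm, then the finger opening in mm, from 0 to 85.4. A call has 1 to 12 rows; each row shifts and turns the commanded pose from where the row before left it, along the tool's axes as they then stand; what a row does not reach is not made up. A row lasts 1/12 s, in which the tool goes at most 41.7 mm and 7.16 degrees, less where a joint would pass 70% of its speed; a pose out of reach is approached as far as the arm can. A call is refused whole if a number of a shift passes 41.7 or a number of a turn 7.16, either way. A call with a gripper value outside its range is refused whole. The fingers move at their own pace and stop on an object; "newtons" is the grip in N (left out, the last holds). Time passes only in rows, so rows that do not move let the fingers close. It gives the time, the measured TCP pose, the force, the opening and the grip force at its end, in the units of the state.
- arm.observe(): the state, without advancing time (a new reading comes with each control period).
- viewer.capture(name): name is "side" or "top"; returns a dict with "frame" (400x640x3 uint8, red, green, blue), "K" (3x3 intrinsics, pixels), "xyz" and "orientation" of the camera in the world. Camera axes: x right, y down, z forward; pixel columns grow to the right and rows downward; lengths in m; the calibration is good to about 2 mm. A picture is of the moment at which its call begins. There is no depth.
- order.job_done(): hands the job in; it is judged then, once.
The state is a dict: "t": time; "joints": joint angles; "joint_vel": joint speeds; "effort": joint torques, N m; "tool_pos": TCP position; "ee_rot": TCP orientation; "force": force on the tool from outside, world axes, zero at the start; "moment": the same for the moment, N m; "gripper_width": opening from 0.0 (shut) to 1.0 (fully open); "grip_force": force on a finger pad.
Only numpy, scipy, OpenCV 4.12 (cv2) and the standard library are available. Lean on these libraries where they do the work, as an engineer would, in place of code of your own. Each camera call takes 0.05 s, during which the arm holds its last target. There are 200 camera calls.

## Working session

There is one attempt and no reset: what is moved stays moved. The work goes in short steps, Python scripts to look and compute and a tool call to move; the robot and the scene stay as the last step left them, time stands still between calls to the robot, and variables do not carry over. Pictures are saved under pics/ and viewed, at most 12 in all, crops included, and the job is handed in when it is done.

Besides the shell and the picture viewer there is one more tool, called after "Call:" as name([rows], argument=value, ...), one row to a line, values as JSON. send_rows: Moves the arm, as the interface text tells. Its arguments: {"type":"object","properties":{"commands":{"type":"array","items":{"type":"array","items":{"type":"number"}}},"newtons":{"type":"number"}},"required":["commands"]}

```bash
ls; mkdir -p pics
python3 - <<'E'
from station import arm, viewer, order
import cv2, pickle
for n in("top","side"):
    d=viewer.capture(n); cv2.imwrite(f"pics/{n}0.png",d["frame"][:,:,::-1]); pickle.dump(d,open(f"{n}0.pkl","wb")); print(n,d["K"],d["xyz"],d["orientation"])
print(arm.observe(), arm.tcp_to_grasp)
E
```

```text
pics
top [[451.07959118   0.         320.32698656]
 [  0.         451.07959118 195.54598699]
 [  0.           0.           1.        ]] [4.72228939e-01 1.67358662e-04 1.35421003e+00] [ 0.03083411 -0.69622144  0.71695362 -0.01739174]
side [[424.98534038   0.         320.23631659]
 [  0.         424.98534038 195.21692043]
 [  0.           0.           1.        ]] [0.01522441 0.63296747 1.00472246] [ 0.13542666 -0.33084275  0.86936362 -0.34118851]
{'t': 0.1, 'joints': array([-1.46226714e+00,  2.63477040e-01, -4.88607766e-02,  1.25940343e+00,
        1.82155337e-05,  1.41551393e+00]), 'joint_vel': array([ 0.00188984, -0.00050037,  0.00176744,  0.00107448,  0.00045052,
       -0.00217196]), 'effort': array([ 5.14742977e-03, -6.38575459e+01,  3.85067225e+01,  9.82512545e-03,
        1.05797878e-04,  9.53969810e-07]), 'tool_pos': array([ 0.13688255, -0.50659059,  0.23087684]), 'ee_rot': array([-4.72116933e-04,  9.91312927e-01,  1.31523600e-01,  2.01487570e-05]), 'force': array([ 0.1889977 , -0.35710271,  0.18820987]), 'moment': array([-0.02827852, -0.00993427,  0.02119138]), 'grip_force': 0.0, 'gripper_width': 1.0014003351395813} 0.0187
```

View pics/top0.png

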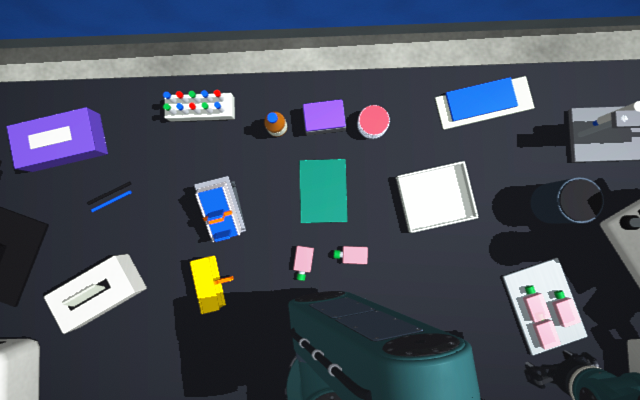

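View pics/side0.png

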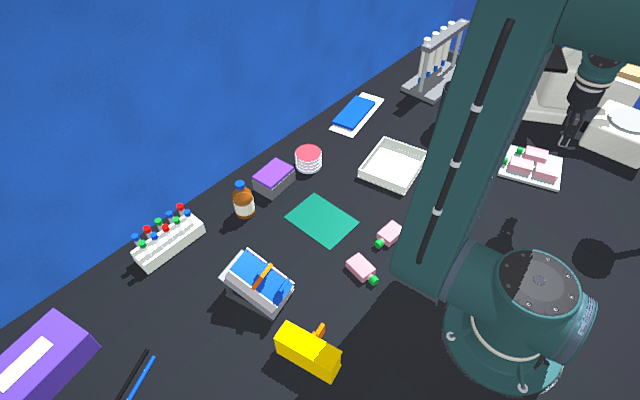

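Candidates for the tin: the blue-lidded tin on the stand at top (218,210) / side (258,283); the yellow look-alike at top (208,285) / side (308,350), which is ruled out; the blue pad on white at top (482,98). I choose the first and check it in a close crop. The mat is at top (323,190) and the tray at top (436,197).

Run:
```python
import pickle,cv2,numpy as np
t=pickle.load(open("top0.pkl","rb"))["frame"];s=pickle.load(open("side0.pkl","rb"))["frame"]
a=cv2.resize(t[170:250,185:255],None,fx=5.5,fy=5.5,interpolation=cv2.INTER_CUBIC)
b=cv2.resize(s[240:325,212:302],None,fx=4.5,fy=4.5,interpolation=cv2.INTER_CUBIC)
im=np.zeros((440,800,3),np.uint8); im[:a.shape[0],:a.shape[1]]=a; im[:b.shape[0],390:390+b.shape[1]]=b
cv2.imwrite("pics/crop1.png",im[:,:,::-1])
h=cv2.cvtColor(t,cv2.COLOR_RGB2HSV)
def quad(m,n):
    c=max(cv2.findContours(m.astype(np.uint8),0,2)[0],key=cv2.contourArea); print(n,cv2.contourArea(c),cv2.boxPoints(cv2.minAreaRect(c)).tolist())
r=np.zeros(t.shape[:2],bool); r[140:240,280:360]=1
quad(r&(h[...,0]>60)&(h[...,0]<95)&(h[...,1]>120)&(h[...,2]>60),"mat")
r[:]=0; r[140:250,380:490]=1
quad(r&(h[...,2]>110)&(h[...,1]<60),"tray")
```

```text
mat 2879.0 [[298.267578125, 159.63145446777344], [345.5089111328125, 158.31919860839844], [347.26605224609375, 221.57594299316406], [300.02471923828125, 222.88819885253906]]
tray 4105.5 [[395.41119384765625, 175.37704467773438], [465.68597412109375, 159.60107421875], [478.75335693359375, 217.8104248046875], [408.47857666015625, 233.58639526367188]]
```

View pics/crop1.png

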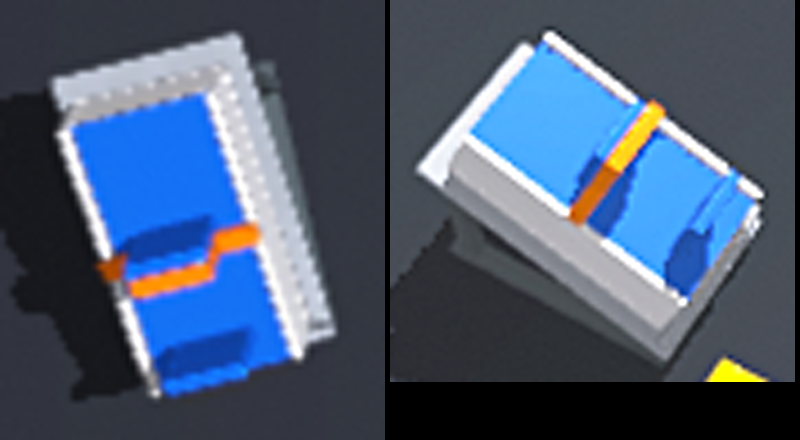

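The crop shows the right tin: blue lid shut, orange bridge with the blue rear rib against it, front rib towards the robot. Bridge-top centre is at top px (216,221) and side px (266,270). Next I fit the poses.

```bash
cat > geo.py <<'E'
import numpy as np
from scipy.spatial.transform import Rotation as R
from scipy.optimize import least_squares
def q(o): return R.from_quat([o[1],o[2],o[3],o[0]])
def proj(d,P):
    c=(np.atleast_2d(P)-d["xyz"])@q(d["orientation"]).as_matrix(); p=c@np.asarray(d["K"]).T; return p[:,:2]/p[:,2:]
def ray(d,uv,z):
    v=q(d["orientation"]).apply(np.linalg.solve(d["K"],[uv[0],uv[1],1.])); return d["xyz"]+v*(z-d["xyz"][2])/v[2]
E
python3 - <<'E'
from geo import *
import pickle
T=pickle.load(open("top0.pkl","rb"));S=pickle.load(open("side0.pkl","rb"))
tp=lambda u,v:(185+u/5.5,170+v/5.5); sp=lambda u,v:(212+(u-390)/4.5,240+v/4.5)
obs=[(T,tp(172,280),(0,0,96)),(T,tp(205,380),(-55,0,96)),(T,tp(72,128),(75,35,48)),(T,tp(210,95),(75,-35,48)),
(S,sp(655,105),(0,-20,96)),(S,sp(608,165),(0,20,96)),(S,sp(547,38),(75,-35,48)),(S,sp(470,130),(75,35,48)),(S,sp(447,183),(75,40,0)),(S,sp(735,178),(-55,-20,96))]
def pose(p): return R.from_euler('z',p[2])*R.from_euler('y',-24,degrees=True), np.array([p[0],p[1],.052])
def f(p):
    r,t=pose(p); return np.ravel([proj(d,r.apply(np.array(l)/1000)+t)[0]-uv for d,uv,l in obs])
s=least_squares(f,[.45,.3,0]); print(s.x,np.degrees(s.x[2])); print(s.fun.reshape(-1,2).round(1).tolist())
r,t=pose(s.x); np.set_printoptions(precision=4,suppress=True)
for n,l in dict(tabtop=(0,0,96),mid=(4,0,76),tinc=(0,0,48)).items(): print(n,r.apply(np.array(l)/1000)+t)
print(r.as_matrix())
for n,c,z in (("mat",[[298.8,160],[345.5,158.8],[347.3,221.6],[300,222.9]],.003),("tray",[[395.4,175.4],[465.7,159.6],[478.7,217.8],[408.5,233.6]],.036)):
    w=np.array([ray(T,u,z) for u in c]); print(n,w.mean(0),np.linalg.norm(np.diff(w,axis=0),axis=1),np.degrees(np.arctan2(*(w[0]-w[3])[[1,0]])))
E
```

```text
[0.53145365 0.31410013 0.21490159] 12.312954129039387
[[-0.3, 0.8], [-0.1, 0.5], [-0.4, 0.4], [-0.8, 0.2], [0.1, 1.1], [1.1, 0.2], [-0.9, 0.4], [-0.9, 0.4], [-0.3, -3.5], [0.5, -1.3]]
tabtop [0.4933 0.3058 0.1397]
mid [0.5048 0.3083 0.1231]
tinc [0.5124 0.3099 0.0959]
[[ 0.8925 -0.2133 -0.3974]
 [ 0.1948  0.977  -0.0867]
 [ 0.4067  0.      0.9135]]
mat [0.5794 0.0165 0.003 ] [0.1411 0.1892 0.1415] -0.3705495367057459
tray [ 0.5498 -0.316   0.036 ] [0.2107 0.1735 0.2085] 10.317419111843392
```

```bash
cat >> geo.py <<'E'
np.set_printoptions(precision=4,suppress=True)
def tooltin(yaw,tilt,tin_p,loc):
    """tool pose for tin with yaw/nose-down tilt (deg), underside centre tin_p; tcp at loc (mm, tin frame). tool x=tin y, y=tin x, z=-tin z"""
    r=R.from_euler('z',yaw,degrees=True)*R.from_euler('y',-tilt,degrees=True)
    M=r.as_matrix(); return R.from_matrix(np.c_[M[:,1],M[:,0],-M[:,2]]), r.apply(np.array(loc)/1000)+tin_p
def plan(r1,p1,N,r0=None,p0=None):
    if r0 is None:
        from station import arm
        o=arm.observe(); r0=q(o["ee_rot"]);p0=o["tool_pos"]; print("t",o["t"])
    w=(r0.inv()*r1).as_rotvec()/N
    S=sum(R.from_rotvec(k*w).as_matrix() for k in range(N))
    v=np.linalg.solve(S,r0.inv().apply(p1-p0))
    print(N,"rows: turn",np.degrees(w).round(2),"shift",(v*1000).round(1),"target",p1)
    return r1,p1
STAND=np.array([.5315,.3141,.052]); SY=12.3
E
python3 - <<'E'
from geo import *
a=tooltin(SY,24,STAND,(4,0,130)); plan(*a,30)
plan(*tooltin(SY,24,STAND,(4,0,60)),4,*a)
E
```

```text
t 0.1
30 rows: turn [-0.64  0.61 -2.86] shift [31.6 -6.1  2.6] target [0.4834 0.3036 0.1724]
4 rows: turn [0. 0. 0.] shift [-0.   0.  17.5] target [0.5112 0.3097 0.1084]
```

Call:
send_rows([
  [-0.64,0.61,-2.86,31.6,-6.1,2.6,50],
  [-0.64,0.61,-2.86,31.6,-6.1,2.6,50],
  [-0.64,0.61,-2.86,31.6,-6.1,2.6,50],
  [-0.64,0.61,-2.86,31.6,-6.1,2.6,50],
  [-0.64,0.61,-2.86,31.6,-6.1,2.6,50],
  [-0.64,0.61,-2.86,31.6,-6.1,2.6,50],
  [-0.64,0.61,-2.86,31.6,-6.1,2.6,50],
  [-0.64,0.61,-2.86,31.6,-6.1,2.6,50],
  [-0.64,0.61,-2.86,31.6,-6.1,2.6,50],
  [-0.64,0.61,-2.86,31.6,-6.1,2.6,50],
  [-0.64,0.61,-2.86,31.6,-6.1,2.6,50],
  [-0.64,0.61,-2.86,31.6,-6.1,2.6,50],
], newtons=90)

```text
t: 1.1
tool_pos: [0.4231, -0.2526, 0.212]
ee_rot: [0.057, 0.904, 0.418, 0.071]
force: [-0.5, -0.9, -0.3]
gripper_width: 0.584
grip_force: 0.0
```

Call:
send_rows([
  [-0.64,0.61,-2.86,31.6,-6.1,2.6,50],
  [-0.64,0.61,-2.86,31.6,-6.1,2.6,50],
  [-0.64,0.61,-2.86,31.6,-6.1,2.6,50],
  [-0.64,0.61,-2.86,31.6,-6.1,2.6,50],
  [-0.64,0.61,-2.86,31.6,-6.1,2.6,50],
  [-0.64,0.61,-2.86,31.6,-6.1,2.6,50],
  [-0.64,0.61,-2.86,31.6,-6.1,2.6,50],
  [-0.64,0.61,-2.86,31.6,-6.1,2.6,50],
])

```text
t: 1.77
tool_pos: [0.5111, -0.0117, 0.2021]
ee_rot: [0.092, 0.796, 0.588, 0.115]
force: [0.6, -0.2, 0.0]
gripper_width: 0.588
grip_force: 0.0
```

Run:
```python
from geo import *
a=tooltin(SY,24,STAND,(4,0,130)); plan(*a,10)
```

```text
t 1.7667
10 rows: turn [-0.63  0.6  -2.85] shift [31.4 -6.   2.5] target [0.4834 0.3036 0.1724]
```

Call:
send_rows([
  [-0.64,0.61,-2.86,31.6,-6.1,2.6,50],
  [-0.64,0.61,-2.86,31.6,-6.1,2.6,50],
  [-0.64,0.61,-2.86,31.6,-6.1,2.6,50],
  [-0.64,0.61,-2.86,31.6,-6.1,2.6,50],
  [-0.64,0.61,-2.86,31.6,-6.1,2.6,50],
  [-0.64,0.61,-2.86,31.6,-6.1,2.6,50],
  [-0.64,0.61,-2.86,31.6,-6.1,2.6,50],
  [-0.64,0.61,-2.86,31.6,-6.1,2.6,50],
  [-0.64,0.61,-2.86,31.6,-6.1,2.6,50],
  [-0.64,0.61,-2.86,31.6,-6.1,2.6,50],
  [0,0,0,0,0,0,50],
])

```text
t: 2.68
tool_pos: [0.4805, 0.3071, 0.1705]
ee_rot: [0.13, 0.611, 0.764, 0.162]
force: [-0.3, -0.7, -0.7]
gripper_width: 0.586
grip_force: 0.0
```

Run:
```python
from geo import *
from station import viewer
import cv2
plan(*tooltin(SY,24,STAND,(4,0,60)),5)
d=viewer.capture("side")["frame"];t=viewer.capture("top")["frame"]
b=cv2.resize(d[225:325,205:305],(400,400),interpolation=2);a=cv2.resize(t[165:265,170:270],(400,400),interpolation=2)
cv2.imwrite("pics/c2.png",np.hstack([b,a])[:,:,::-1])
```

```text
t 2.6833
5 rows: turn [-0.   -0.03  0.07] shift [-0.8  0.5 13.8] target [0.5112 0.3097 0.1084]
```

View pics/c2.png

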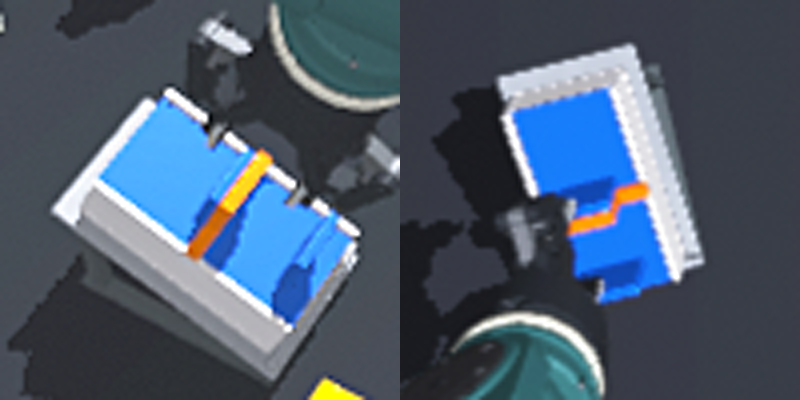

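The fingers straddle the bridge, with tips at side px (258,259) and (279,274). I descend and grip.

Call:
send_rows([
  [0,0,0,-0.8,0.5,13.8,50],
  [0,0,0,-0.8,0.5,13.8,50],
  [0,0,0,-0.8,0.5,13.8,50],
  [0,0,0.2,-0.8,0.5,13.8,50],
  [0,-0.1,0.2,-0.8,0.5,13.8,50],
  [0,0,0,0,0,0,50],
])

```text
t: 3.28
tool_pos: [0.5138, 0.3046, 0.1077]
ee_rot: [0.13, 0.617, 0.759, 0.161]
force: [-0.8, -0.5, -0.9]
gripper_width: 0.586
grip_force: 0.0
```

Run:
```python
from geo import *
from station import viewer
import cv2
plan(*tooltin(SY,24,STAND,(4,0,60)),1)
V={}
for n,(y,x) in dict(side=(225,205),top=(165,170)).items():
    d=viewer.capture(n); V[n]=cv2.resize(d["frame"][y:y+100,x:x+100],(400,400),interpolation=2)
cv2.imwrite("pics/c3.png",np.hstack([V["side"],V["top"]])[:,:,::-1])
```

```text
t 3.2833
1 rows: turn [-0.09  0.18 -0.52] shift [ 5.5 -1.1 -1.2] target [0.5112 0.3097 0.1084]
```

View pics/c3.png

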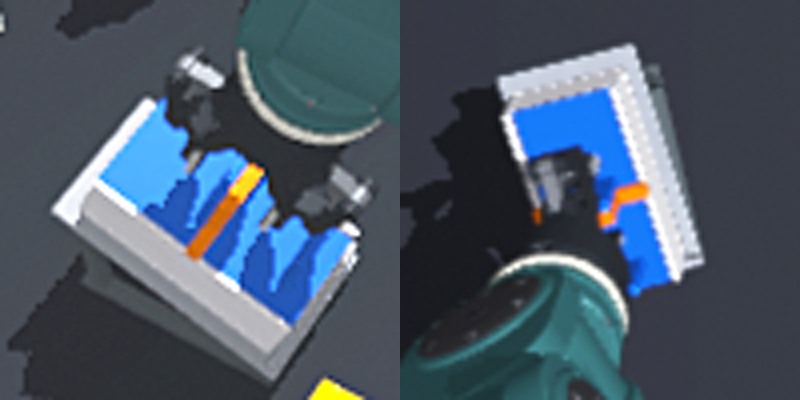

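The fingers straddle bridge and rib, with tips at crop (192,160) and (267,217). I shift 5 mm across and close.

Call:
send_rows([
  [-0.1,0.2,-0.5,5,-1,-1,50],
  [0,0,0,0,0,0,30],
  [0,0,0,0,0,0,15],
  [0,0,0,0,0,0,5],
  [0,0,0,0,0,0,5],
  [0,0,0,0,0,0,5],
  [0,0,0,0,0,0,5],
  [0,0,0,0,0,0,5],
], newtons=90)

```text
t: 4.05
tool_pos: [0.5108, 0.311, 0.1111]
ee_rot: [0.131, 0.612, 0.762, 0.164]
force: [-5.8, -1.6, 9.9]
gripper_width: 0.197
grip_force: 88.7
```

Run:
```python
from geo import *
a=tooltin(SY,24,STAND+[0,0,0],(4,0,60)); plan(*a,1)
# lift 30 mm along normal + then carry: waypoint above mat, upright, yaw 0
M=np.array([.579,.0165,.003])
b=tooltin(SY,24,STAND,(4,0,95)); plan(*b,4,*a)
c=tooltin(SY,20,STAND+[0,0,.08],(4,0,60)); plan(*c,4,*b)
d=tooltin(0,0,M+[0,0,.07],(4,0,60)); plan(*d,16,*c)
```

```text
t 4.05
1 rows: turn [ 0.21 -0.14  0.12] shift [-1.4 -1.   2.5] target [0.5112 0.3097 0.1084]
4 rows: turn [0. 0. 0.] shift [ 0.  -0.  -8.8] target [0.4973 0.3066 0.1404]
4 rows: turn [ 1.  0. -0.] shift [ 0.   8.9 -9.7] target [0.5151 0.3105 0.1897]
16 rows: turn [ 1.25 -0.13  0.76] shift [-18.8   1.5   3.8] target [0.583  0.0165 0.133 ]
```

Call:
send_rows([
  [0,0,0,0,0,-4,5],
  [0,0,0,0,0,-8,5],
  [0,0,0,0,0,-10,5],
  [0,0,0,0,0,-13,5],
  [0.5,0,0,0,8,-9,5],
  [1,0,0,0,9,-10,5],
  [1,0,0,0,9,-10,5],
  [1,0,0,0,9,-10,5],
  [0,0,0,0,0,0,5],
])

```text
t: 4.8
tool_pos: [0.5153, 0.3119, 0.1951]
ee_rot: [0.113, 0.616, 0.767, 0.142]
force: [0.9, -0.2, -6.2]
gripper_width: 0.2
grip_force: 88.8
```

Run:
```python
from geo import *
M=np.array([.579,.0165,.003])
plan(*tooltin(0,0,M+[0,0,.07],(4,0,60)),20)
```

```text
t 4.8
20 rows: turn [ 1.04 -0.12  0.61] shift [-15.1   1.1   3.3] target [0.583  0.0165 0.133 ]
```

Call:
send_rows([
  [1.04,-0.12,0.61,-15.1,1.1,3.3,5],
  [1.04,-0.12,0.61,-15.1,1.1,3.3,5],
  [1.04,-0.12,0.61,-15.1,1.1,3.3,5],
  [1.04,-0.12,0.61,-15.1,1.1,3.3,5],
  [1.04,-0.12,0.61,-15.1,1.1,3.3,5],
  [1.04,-0.12,0.61,-15.1,1.1,3.3,5],
  [1.04,-0.12,0.61,-15.1,1.1,3.3,5],
  [1.04,-0.12,0.61,-15.1,1.1,3.3,5],
  [1.04,-0.12,0.61,-15.1,1.1,3.3,5],
  [1.04,-0.12,0.61,-15.1,1.1,3.3,5],
])

```text
t: 5.63
tool_pos: [0.5575, 0.1653, 0.1616]
ee_rot: [0.056, 0.665, 0.741, 0.069]
force: [0.6, 0.1, -7.5]
gripper_width: 0.194
grip_force: 88.5
```

Call:
send_rows([
  [1.04,-0.12,0.61,-15.1,1.1,3.3,5],
  [1.04,-0.12,0.61,-15.1,1.1,3.3,5],
  [1.04,-0.12,0.61,-15.1,1.1,3.3,5],
  [1.04,-0.12,0.61,-15.1,1.1,3.3,5],
  [1.04,-0.12,0.61,-15.1,1.1,3.3,5],
  [1.04,-0.12,0.61,-15.1,1.1,3.3,5],
  [1.04,-0.12,0.61,-15.1,1.1,3.3,5],
  [1.04,-0.12,0.61,-15.1,1.1,3.3,5],
  [1.04,-0.12,0.61,-15.1,1.1,3.3,5],
  [1.04,-0.12,0.61,-15.1,1.1,3.3,5],
  [0,0,0,0,0,0,5],
  [0,0,0,0,0,0,5],
])

```text
t: 6.63
tool_pos: [0.5816, 0.0155, 0.1291]
ee_rot: [-0.001, 0.707, 0.707, -0.002]
force: [-0.4, 0.4, -6.9]
gripper_width: 0.196
grip_force: 88.8
```

Run:
```python
from geo import *
from station import viewer
import cv2
M=np.array([.579,.0165,.003])
plan(*tooltin(0,0,M+[0,0,.0],(4,0,60)),8)
V=[]
for n in("side","top"):
    d=viewer.capture(n); u,v=proj(d,M+[0,0,.1])[0].astype(int); V.append(cv2.resize(d["frame"][v-50:v+50,u-50:u+50],(400,400),interpolation=2)); print(n,u,v)
cv2.imwrite("pics/c4.png",np.hstack(V)[:,:,::-1])
```

```text
t 6.6333
8 rows: turn [-0.03  0.02 -0.  ] shift [0.1 0.2 8.3] target [0.583  0.0165 0.063 ]
side 320 197
top 322 187
```

View pics/c4.png

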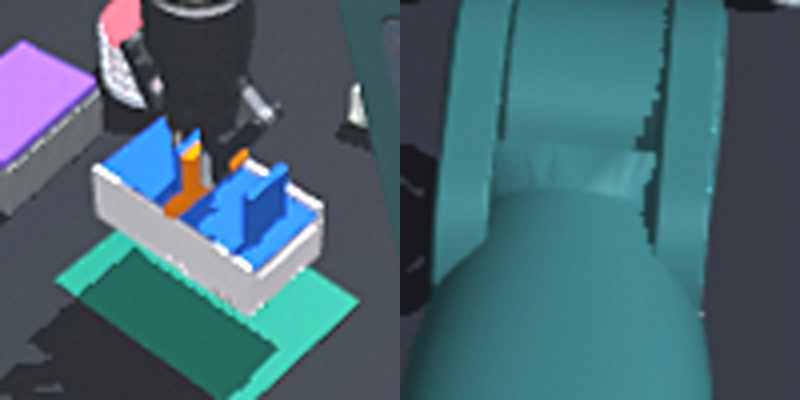

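The tin hangs upright above the mat with the lid shut (side px ~ (320,197)). Lowering.

Call:
send_rows([
  [0,0,0,0,0,10,5],
  [0,0,0,0,0,12,5],
  [0,0,0,0,0,12,5],
  [0,0,0,0,0,12,5],
  [0,0,0,0,0,8,5],
  [0,0,0,0,0,3,5],
  [0,0,0,0,0,2,5],
  [0,0,0,0,0,0,5],
])

```text
t: 7.4
tool_pos: [0.5812, 0.0165, 0.0705]
ee_rot: [-0.0, 0.707, 0.708, -0.002]
force: [-1.6, -1.0, -7.4]
gripper_width: 0.194
grip_force: 88.8
```

Call:
send_rows([
  [0,0,0,0,0,2,5],
  [0,0,0,0,0,2,5],
  [0,0,0,0,0,0,5],
])

```text
t: 7.65
tool_pos: [0.5813, 0.0163, 0.0665]
ee_rot: [-0.0, 0.707, 0.708, -0.002]
force: [0.8, -0.2, -8.0]
gripper_width: 0.192
grip_force: 88.8
```

Call:
send_rows([
  [0,0,0,0,0,1,5],
  [0,0,0,0,0,1,5],
  [0,0,0,0,0,0,5],
])

```text
t: 7.9
tool_pos: [0.5812, 0.0162, 0.0658]
ee_rot: [0.0, 0.707, 0.708, -0.002]
force: [-8.5, -1.2, 11.6]
gripper_width: 0.194
grip_force: 91.8
```

Call:
send_rows([
  [0,0,0,0,0,0,25],
  [0,0,0,0,0,0,40],
  [0,0,0,0,0,0,50],
  [0,0,0,0,0,0,50],
  [0,0,0,0,0,0,50],
  [0,0,0,0,0,0,50],
])

```text
t: 8.4
tool_pos: [0.5813, 0.0163, 0.0646]
ee_rot: [-0.0, 0.707, 0.708, -0.002]
force: [-0.1, -0.2, -0.2]
gripper_width: 0.582
grip_force: 0.0
```

Call:
send_rows([
  [0,0,0,0,0,-10,50],
  [0,0,0,0,0,-20,50],
  [0,0,0,0,0,-20,50],
  [0,0,0,0,0,-10,70],
  [0,0,0,0,0,0,85.4],
  [0,0,0,0,0,0,85.4],
  [0,0,0,0,0,0,85.4],
])

```text
t: 8.98
tool_pos: [0.581, 0.0165, 0.1237]
ee_rot: [-0.001, 0.707, 0.708, -0.002]
force: [-0.5, 1.0, -0.6]
gripper_width: 0.997
grip_force: 0.0
```

Run:
```python
from geo import *
from station import viewer,arm
import cv2
o=arm.observe(); print(o["tool_pos"],o["gripper_width"])
M=np.array([.579,.0165,.003])
d=viewer.capture("side"); u,v=proj(d,M+[0,0,.06])[0].astype(int); print(u,v)
cv2.imwrite("pics/c5.png",cv2.resize(d["frame"][v-60:v+60,u-65:u+65],(650,600),interpolation=2)[:,:,::-1])
```

```text
[0.581  0.0165 0.1237] 0.9968912801863666
320 206
```

View pics/c5.png

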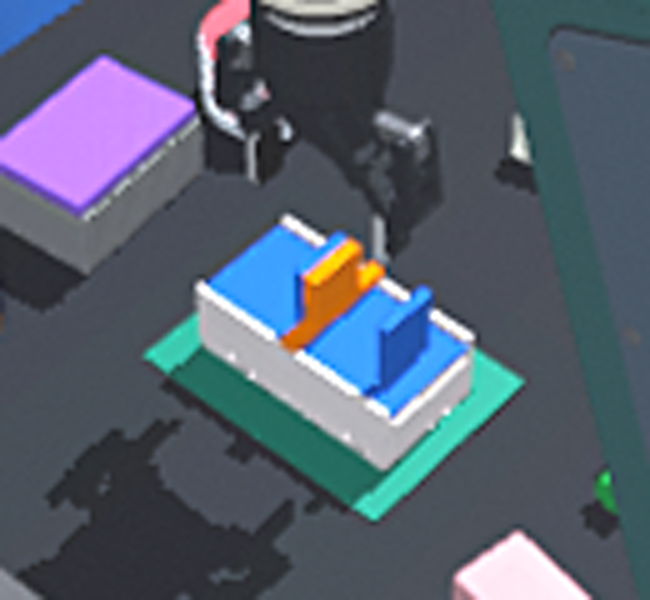

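The tin stands on the mat, lid shut and let go; bridge at crop (335,265), front rib at (405,335). Next: hop the front finger to the front of the front rib and push.

Call:
send_rows([
  [0,0,0,0,-13,0,85.4],
  [0,0,0,0,-13,0,85.4],
  [0,0,0,0,0,15,85.4],
  [0,0,0,0,0,20,85.4],
  [0,0,0,0,0,20,85.4],
  [0,0,0,0,0,10,85.4],
  [0,0,0,0,0,0,85.4],
])

```text
t: 9.62
tool_pos: [0.5536, 0.0164, 0.0572]
ee_rot: [-0.002, 0.707, 0.708, -0.003]
force: [-1.3, -1.0, -0.2]
gripper_width: 1.0
grip_force: 0.0
```

Call:
send_rows([
  [0,0,0,0,3,0,85.4],
  [0,0,0,0,4,0,85.4],
  [0,0,0,0,4,0,85.4],
  [0,0,0,0,5,0,85.4],
  [0,0,0,0,5,0,85.4],
  [0,0,0,0,5,0,85.4],
  [0,0,0,0,5,0,85.4],
  [0,0,0,0,5,0,85.4],
  [0,0,0,0,5,0,85.4],
  [0,0,0,0,4,0,85.4],
  [0,0,0,0,3,0,85.4],
  [0,0,0,0,0,0,85.4],
])

```text
t: 10.62
tool_pos: [0.6038, 0.0163, 0.0594]
ee_rot: [-0.0, 0.707, 0.708, -0.002]
force: [-0.3, -0.7, 0.1]
gripper_width: 0.997
grip_force: 0.0
```

Call:
send_rows([
  [0,0,0,0,2,0,85.4],
  [0,0,0,0,1,0,85.4],
  [0,0,0,0,0,0,85.4],
])

```text
t: 10.87
tool_pos: [0.6063, 0.0164, 0.0595]
ee_rot: [-0.0, 0.707, 0.708, -0.002]
force: [-0.4, 0.5, -0.1]
gripper_width: 0.999
grip_force: 0.0
```

Run:
```python
from geo import *
from station import viewer,arm
import cv2
o=arm.observe(); print(o["tool_pos"],o["force"])
M=np.array([.579,.0165,.003])
d=viewer.capture("side"); u,v=proj(d,M+[0,0,.06])[0].astype(int); print(u,v)
cv2.imwrite("pics/c6.png",cv2.resize(d["frame"][v-60:v+60,u-65:u+65],(650,600),interpolation=2)[:,:,::-1])
```

```text
[0.6063 0.0164 0.0595] [-0.4403  0.5456 -0.0931]
320 206
```

View pics/c6.png

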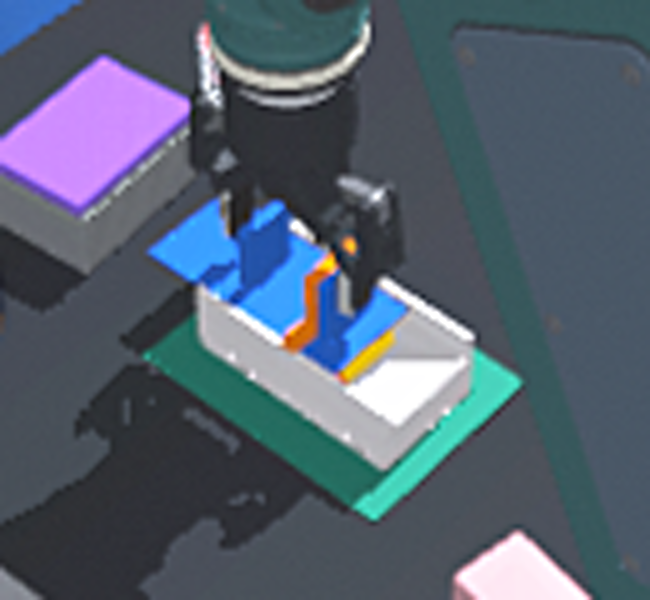

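The lid is back about all the way, with front rib (330,310) nearly at the bridge (315,300) and a yellow vial showing at (370,355). I push a touch more to the stop.

Call:
send_rows([
  [0,0,0,0,1,0,85.4],
  [0,0,0,0,1,0,85.4],
  [0,0,0,0,0,0,85.4],
])

```text
t: 11.17
tool_pos: [0.6075, 0.0164, 0.0594]
ee_rot: [-0.001, 0.707, 0.708, -0.003]
force: [-4.9, 0.1, 3.1]
gripper_width: 0.999
grip_force: 2.3
```

Stop met. Now re-grip bridge and front rib.

Call:
send_rows([
  [0,0,0,0,-2,0,85.4],
  [0,0,0,0,0,-15,85.4],
  [0,0,0,0,0,-25,85.4],
  [0,0,0,0,0,-24,70],
  [0,0,0,0,-10,0,50],
  [0,0,0,0,-12,0,50],
  [0,0,0,0,-9.5,0,50],
  [0,0,0,0,0,0,50],
])

```text
t: 11.83
tool_pos: [0.5737, 0.0166, 0.1239]
ee_rot: [-0.0, 0.707, 0.708, -0.002]
force: [1.1, -0.3, 0.2]
gripper_width: 0.587
grip_force: 0.0
```

Call:
send_rows([
  [0,0,0,0,0,12,50],
  [0,0,0,0,0,16,50],
  [0,0,0,0,0,16,50],
  [0,0,0,0,0,16,50],
  [0,0,0,0,0,0,50],
])

```text
t: 12.25
tool_pos: [0.5739, 0.0164, 0.0611]
ee_rot: [-0.002, 0.707, 0.708, -0.003]
force: [-0.8, 0.5, -0.5]
gripper_width: 0.584
grip_force: 0.0
```

Call:
send_rows([
  [0,0,0,0,0,0,30],
  [0,0,0,0,0,0,15],
  [0,0,0,0,0,0,5],
  [0,0,0,0,0,0,5],
  [0,0,0,0,0,0,5],
  [0,0,0,0,0,0,5],
  [0,0,0,0,0,0,5],
], newtons=100)

```text
t: 12.83
tool_pos: [0.5753, 0.0162, 0.0648]
ee_rot: [0.0, 0.707, 0.708, -0.002]
force: [-1.4, -0.4, 6.2]
gripper_width: 0.197
grip_force: 99.0
```

Call:
send_rows([
  [0,0,0,0,0,-5,5],
  [0,0,0,0,0,-12,5],
  [0,0,0,0,0,-18,5],
  [0,0,0,0,0,-22,5],
  [0,0,0,0,0,-22,5],
  [0,0,0,0,0,-12,5],
  [0,0,0,0,0,0,5],
  [0,0,0,0,0,0,5],
])

```text
t: 13.5
tool_pos: [0.5751, 0.0166, 0.1547]
ee_rot: [-0.0, 0.707, 0.708, -0.002]
force: [0.3, -0.6, -8.2]
gripper_width: 0.196
grip_force: 98.0
```

Run:
```python
from geo import *
from station import arm
o=arm.observe(); print(np.degrees(1)*0+o["joints"])
nose=np.array([.579,-.311,.08])
def pour(tilt,yaw=0,up=0):
    r=R.from_euler('z',yaw,degrees=True)*R.from_euler('y',-tilt,degrees=True)
    return tooltin(yaw,tilt,nose+[0,0,up]-r.apply([-.075,0,.04]),(-4,0,58))
a=pour(10,0,.06); plan(*a,20); b=pour(48); plan(*b,10,*a)
```

```text
[-0.1115  0.383  -0.0791  1.1115 -0.0026  1.4579]
t 13.5
20 rows: turn [-0.51  0.01  0.  ] shift [-16.4   3.6  -0.5] target [ 0.6458 -0.311   0.1701]
10 rows: turn [-3.8  0.  -0. ] shift [ 0.  -4.1  0.8] target [ 0.6131 -0.311   0.1448]
```

Call:
send_rows([
  [-0.2,0,0,-8,2,-0.5,5],
  [-0.5,0,0,-14,3,-0.5,5],
  [-0.5,0,0,-17,3.8,-0.5,5],
  [-0.5,0,0,-17,3.8,-0.5,5],
  [-0.5,0,0,-17,3.8,-0.5,5],
  [-0.5,0,0,-17,3.8,-0.5,5],
  [-0.5,0,0,-17,3.8,-0.5,5],
  [-0.5,0,0,-17,3.8,-0.5,5],
  [-0.5,0,0,-17,3.8,-0.5,5],
  [-0.5,0,0,-17,3.8,-0.5,5],
  [-0.5,0,0,-17,3.8,-0.5,5],
  [-0.5,0,0,-17,3.8,-0.5,5],
])

```text
t: 14.5
tool_pos: [0.6175, -0.1774, 0.1619]
ee_rot: [0.034, 0.706, 0.707, 0.033]
force: [0.4, -0.1, -7.0]
gripper_width: 0.198
grip_force: 98.1
```

Call:
send_rows([
  [-0.5,0,0,-17,3.8,-0.5,5],
  [-0.5,0,0,-17,3.8,-0.5,5],
  [-0.5,0,0,-17,3.8,-0.5,5],
  [-0.5,0,0,-17,3.8,-0.5,5],
  [-0.5,0,0,-17,3.8,-0.5,5],
  [-0.5,0,0,-17,3.8,-0.5,5],
  [-0.5,0,0,-17,3.8,-0.5,5],
  [-0.5,0,0,-15,3.8,-0.5,5],
  [-0.5,0,0,-8,1,-0.5,5],
  [0,0,0,0,0,0,5],
  [0,0,0,0,0,0,5],
])

```text
t: 15.42
tool_pos: [0.6485, -0.3174, 0.1714]
ee_rot: [0.062, 0.704, 0.705, 0.061]
force: [0.1, 0.2, -6.8]
gripper_width: 0.197
grip_force: 98.2
```

Run:
```python
from geo import *
nose=np.array([.579,-.311,.08])
def pour(tilt,yaw=0,up=0):
    r=R.from_euler('z',yaw,degrees=True)*R.from_euler('y',-tilt,degrees=True)
    return tooltin(yaw,tilt,nose+[0,0,up]-r.apply([-.075,0,.04]),(-4,0,61))
a=pour(22,0,0); plan(*a,6); b=pour(48); plan(*b,8,*a)
```

```text
t 15.4167
6 rows: turn [-2.    0.01  0.01] shift [ 1.1 -3.8  6.8] target [ 0.637  -0.311   0.1261]
8 rows: turn [-3.25  0.   -0.  ] shift [ 0.  -1.3 -4. ] target [ 0.6109 -0.311   0.1468]
```

Call:
send_rows([
  [-2,0,0,1.1,-3.8,6.8,5],
  [-2,0,0,1.1,-3.8,6.8,5],
  [-2,0,0,1.1,-3.8,6.8,5],
  [-2,0,0,1.1,-3.8,6.8,5],
  [-2,0,0,1.1,-3.8,6.8,5],
  [-2,0,0,1.1,-3.8,6.8,5],
  [0,0,0,0,0,0,5],
])

```text
t: 16.0
tool_pos: [0.6353, -0.3087, 0.1245]
ee_rot: [0.134, 0.694, 0.695, 0.134]
force: [0.4, -0.3, -8.2]
gripper_width: 0.196
grip_force: 98.8
```

Call:
send_rows([
  [-3.3,0,0,0,-1.3,-4,5],
  [-3.3,0,0,0,-1.3,-4,5],
  [-3.3,0,0,0,-1.3,-4,5],
  [-3.3,0,0,0,-1.3,-4,5],
  [-3.3,0,0,0,-1.3,-4,5],
  [-3.3,0,0,0,-1.3,-4,5],
  [-3.3,0,0,0,-1.3,-4,5],
  [-3.3,0,0,0,-1.3,-4,5],
  [0,0,0,0,0,0,5],
  [0,0,0,0,0,0,5],
  [0,0,0,0,0,0,5],
  [0,0,0,0,0,0,5],
])

```text
t: 17.0
tool_pos: [0.6121, -0.3111, 0.1478]
ee_rot: [0.29, 0.644, 0.646, 0.289]
force: [0.3, 0.0, -6.5]
gripper_width: 0.193
grip_force: 99.3
```

Call:
send_rows([
  [0,0,0,0,0,0,5],
  [0,0,0,0,0,0,5],
  [0,0,0,0,0,0,5],
  [0,0,0,0,0,0,5],
  [0,0,0,0,0,0,5],
  [0,0,0,0,0,0,5],
  [0,0,0,0,0,0,5],
  [0,0,0,0,0,0,5],
  [0,0,0,0,0,0,5],
  [0,0,0,0,0,0,5],
  [0,0,0,0,0,0,5],
  [0,0,0,0,0,0,5],
])

```text
t: 18.0
tool_pos: [0.6112, -0.3108, 0.1471]
ee_rot: [0.29, 0.644, 0.646, 0.289]
force: [0.4, 0.6, -7.3]
gripper_width: 0.197
grip_force: 99.3
```

Run:
```python
from geo import *
from station import viewer,arm
import cv2
o=arm.observe(); print(o["tool_pos"],q(o["ee_rot"]).as_matrix()[:,2])
V=[]
for n in("side","top"):
    d=viewer.capture(n); u,v=proj(d,[.56,-.316,.05])[0].astype(int); print(n,u,v); V.append(cv2.resize(d["frame"][max(v-65,0):v+65,u-65:u+65],(400,400),interpolation=2))
cv2.imwrite("pics/c7.png",np.hstack(V)[:,:,::-1])
```

```text
[ 0.6112 -0.3108  0.1471] [ 0.7477 -0.0006 -0.664 ]
side 390 156
top 438 192
```

View pics/c7.png

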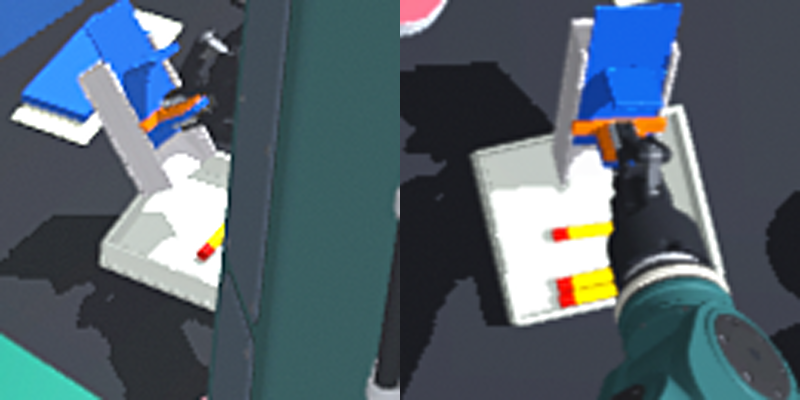

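All three vials lie in the tray (top crop: one at (580,232), two side by side at (590,283) and (590,297)), and the lid is held open. Now I return.

Run:
```python
from geo import *
from station import arm
o=arm.observe();r=q(o["ee_rot"]);p=o["tool_pos"]
M=np.array([.579,.0165,.003])
a=(r,p+[0,0,.06]); plan(*a,4,r,p)
b=tooltin(0,0,M+[0,0,.08],(-4,0,61.8)); plan(*b,28,*a)
```

```text
4 rows: turn [0. 0. 0.] shift [ -0.   11.2 -10. ] target [ 0.6112 -0.3108  0.2072]
28 rows: turn [1.73 0.   0.  ] shift [11.7 -2.2  1.5] target [0.575  0.0165 0.1448]
```

Call:
send_rows([
  [0,0,0,0,6,-5,5],
  [0,0,0,0,12,-11,5],
  [0,0,0,0,14,-13,5],
  [0,0,0,0,12,-11,5],
  [1.7,0,0,6,-2.2,1.5,5],
  [1.7,0,0,12,-2.2,1.5,5],
  [1.7,0,0,12,-2.2,1.5,5],
  [1.7,0,0,12,-2.2,1.5,5],
  [1.7,0,0,12,-2.2,1.5,5],
  [1.7,0,0,12,-2.2,1.5,5],
  [1.7,0,0,12,-2.2,1.5,5],
  [1.7,0,0,12,-2.2,1.5,5],
])

```text
t: 19.1
tool_pos: [0.6055, -0.2201, 0.1864]
ee_rot: [0.212, 0.674, 0.676, 0.21]
force: [0.2, 0.6, -7.2]
gripper_width: 0.195
grip_force: 99.1
```

Call:
send_rows([
  [1.7,0,0,12,-2.2,1.5,5],
  [1.7,0,0,12,-2.2,1.5,5],
  [1.7,0,0,12,-2.2,1.5,5],
  [1.7,0,0,12,-2.2,1.5,5],
  [1.7,0,0,12,-2.2,1.5,5],
  [1.7,0,0,12,-2.2,1.5,5],
  [1.7,0,0,12,-2.2,1.5,5],
  [1.7,0,0,12,-2.2,1.5,5],
  [1.7,0,0,12,-2.2,1.5,5],
  [1.7,0,0,12,-2.2,1.5,5],
  [1.7,0,0,12,-2.2,1.5,5],
  [1.7,0,0,12,-2.2,1.5,5],
])

```text
t: 20.1
tool_pos: [0.5895, -0.0761, 0.1588]
ee_rot: [0.089, 0.701, 0.702, 0.088]
force: [0.5, -1.1, -6.7]
gripper_width: 0.197
grip_force: 99.0
```

Call:
send_rows([
  [1.7,0,0,12,-2.2,1.5,5],
  [1.7,0,0,12,-2.2,1.5,5],
  [1.7,0,0,12,-2.2,1.5,5],
  [1.7,0,0,12,-2.2,1.5,5],
  [1.7,0,0,12,-2.2,1.5,5],
  [1.7,0,0,12,-2.2,1.5,5],
  [1.7,0,0,10,-2.2,1.5,5],
  [1.7,0,0,6,-2.2,1.5,5],
  [0,0,0,0,0,0,5],
  [0,0,0,0,0,0,5],
  [0,0,0,0,0,0,5],
])

```text
t: 21.02
tool_pos: [0.5739, 0.0109, 0.1438]
ee_rot: [0.006, 0.707, 0.708, 0.005]
force: [0.7, 0.0, -7.2]
gripper_width: 0.195
grip_force: 99.0
```

Run:
```python
from geo import *
from station import arm,viewer
import cv2
M=np.array([.579,.0165,.003])
plan(*tooltin(0,0,M,(-4,0,61.8)),6)
V=[]
for n,P in(("side",M+[0,0,.1]),("top",np.array([.56,-.316,.05]))):
    d=viewer.capture(n); u,v=proj(d,P)[0].astype(int); V.append(cv2.resize(d["frame"][v-60:v+60,u-60:u+60],(400,400),interpolation=2))
cv2.imwrite("pics/c8.png",np.hstack(V)[:,:,::-1])
```

```text
t 21.0167
6 rows: turn [0.15 0.02 0.01] shift [ 1.   0.1 13.2] target [0.575  0.0165 0.0648]
```

View pics/c8.png

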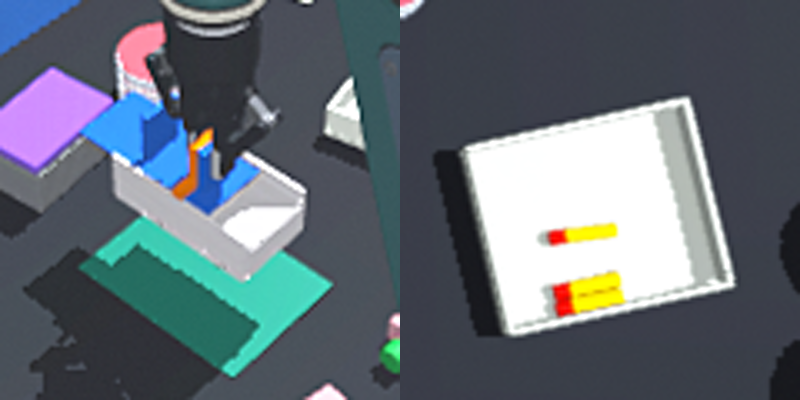

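Three vials are clearly in the tray ((583,233), (590,288), (590,300)); the tin is empty and upright over the mat, lid still open. Lowering.

Call:
send_rows([
  [0.2,0,0,1,0,9,5],
  [0.2,0,0,1,0,14,5],
  [0.2,0,0,1,0,16,5],
  [0.2,0,0,1,0,16,5],
  [0.1,0,0,1,0,12,5],
  [0,0,0,1,0,6,5],
  [0,0,0,0,0,2,5],
  [0,0,0,0,0,1,5],
  [0,0,0,0,0,1,5],
  [0,0,0,0,0,0,5],
])

```text
t: 21.95
tool_pos: [0.5743, 0.0168, 0.0668]
ee_rot: [0.001, 0.707, 0.708, -0.001]
force: [-0.1, -0.4, -6.9]
gripper_width: 0.199
grip_force: 99.0
```

Call:
send_rows([
  [0,0,0,0,0,1,5],
  [0,0,0,0,0,1,5],
  [0,0,0,0,0,1,5],
  [0,0,0,0,0,0,5],
])

```text
t: 22.28
tool_pos: [0.5743, 0.0169, 0.0648]
ee_rot: [0.001, 0.707, 0.708, -0.001]
force: [-7.2, 0.3, 13.9]
gripper_width: 0.2
grip_force: 101.8
```

Call:
send_rows([
  [0,0,0,0,0,0,25],
  [0,0,0,0,0,0,40],
  [0,0,0,0,0,0,50],
  [0,0,0,0,0,0,50],
  [0,0,0,0,0,0,50],
  [0,0,0,0,0,-10,50],
  [0,0,0,0,0,-20,50],
  [0,0,0,0,0,-30,50],
  [0,0,0,0,0,-30,50],
  [0,0,0,0,0,-20,50],
  [0,0,0,0,0,0,50],
  [0,0,0,0,0,0,50],
])

```text
t: 23.28
tool_pos: [0.5747, 0.0171, 0.1748]
ee_rot: [0.001, 0.707, 0.708, -0.001]
force: [-0.5, -0.7, -1.2]
gripper_width: 0.584
grip_force: 0.0
```

Run:
```python
from geo import *
from station import arm,viewer
import cv2
d=viewer.capture("side"); print(arm.observe()["tool_pos"])
cv2.imwrite("pics/c9.png",cv2.resize(d["frame"][140:270,220:440],(800,473),interpolation=2)[:,:,::-1])
```

```text
[0.5742 0.0172 0.1735]
```

View pics/c9.png

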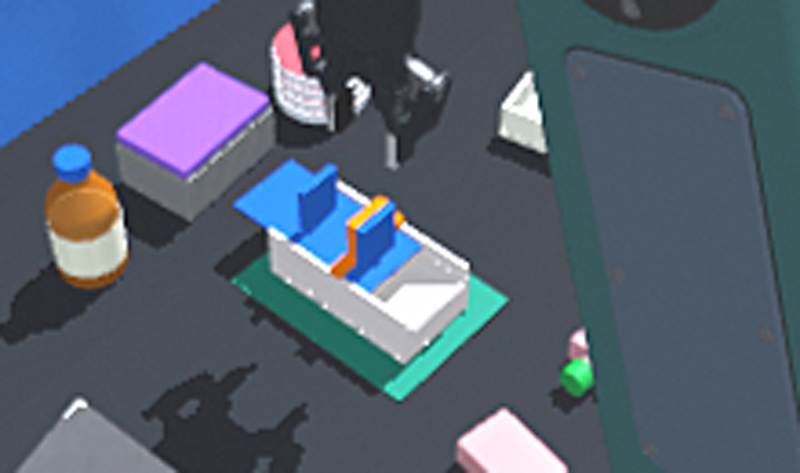

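The tin stands upright on the mat (crop (370,290)), empty, with the lid open on it and the gripper clear above.

```bash
python3 -c "
from station import order; print(order.job_done())"
```

```text
the job is handed in; nothing more can be done
None
```

The job is handed in, though no verdict came back: the last pictures show all three vials in the tray, the empty tin upright on the mat with its lid open on it, and the gripper clear (about 23 s of the 66 s used).

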